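# Nest the washed steel beakers, mouth down, on the sloping drainer

## Robot

A 6-joint arm with a two-finger parallel gripper is mounted at the origin on the work surface. World frame = base frame: x ahead of the robot, y to its left, z up, the work surface at z = 0. Lengths are in m, angles in rad, forces in N, time in s.
With the tool pointing down it reaches from about 0.35 to 1 m from the base axis. Payload 7.1 kg.
Tool frame: the origin (TCP) lies at the very end of the fingers, on their centre line; the grasp point (between the pads) lies 19 mm behind it; z points along the fingers, y is the line along which they close (so a half turn about z gives the same grasp; the last joint's range is limited). The gripper opens to 85 mm and grips with 20 to 120 N. Pads are 22 mm wide; open, the fingers measure 114 mm over their backs; the gripper's body (76 mm by 85 mm) begins 54 mm behind the grasp point. The pads swing forward as they close: fully open they stand 13 mm farther back than shut.
Start: joints at [1.331, 0.423, 1.63, -0, 1.089, -0.019], TCP at [0.137, 0.61, 0.231] pointing down, gripper open.
Joint ranges: [-3, 3], [-0.9, 2.11], [0.09, 2.58], [-1.31, 4.45], [0.11, 2.69], [-2.54, 2.54]. Speed limits (rad/s): [2.39, 2.39, 3.01, 3.14, 3.14, 3.14].

## Interface

Orientations are given as [roll, pitch, yaw] about the fixed x, y, z axes, in that order (R = Rz(yaw) Ry(pitch) Rx(roll)).
In Python, from station import sensors, snapshot, calibration, env, spotter gives the robot as it stands. The module is installed in compiled form; this text tells all that it offers.
- The arm moves only by the shell command python3 -m creep 'ROWS' [OPENING]. ROWS is JSON, a list of rows, each a list of 6 numbers: the shift along the tool's x, y, z in units of 750 mm (1.0 is 750 mm), then the turn, a rotation vector about the tool's x, y, z in units of pi rad (1.0 is pi rad). In form: [[x, y, z, rx, ry, rz], ...]. A call has 1 to 8 rows; each row shifts and turns the commanded pose from where the row before left it, along the tool's axes as they then stand; what a row does not reach is not made up. A row lasts 1/8 s, in which the tool goes at most 62.5 mm and 10.7 degrees, less where a joint would pass 70% of its speed; a pose out of reach is approached as far as the arm can. A call with a number of a shift or a turn outside -1 to 1 is refused whole. A call with a gripper value outside its range is refused whole. OPENING is the opening, from 0 (shut) to 1 (fully open), set as the call begins (- or left out, the last holds). The fingers move at their own pace and stop on an object; the grip force is fixed at half the most. Time passes only in rows, so rows that do not move let the fingers close. It gives the time, the measured TCP pose, the force, the opening and the grip force at its end, in the units of the state.
- sensors.sense(): the state, without advancing time (a new reading comes with each control period).
- snapshot(name): name is "scene" or "top" or "wrist"; returns the picture (384x512x3 uint8, red, green, blue); there is no depth.
- calibration(name): a dict with "fovy" (degrees; the focal length in pixels is half the picture's height over the tangent of half this angle, whatever the lens; pixels are square), "cx", "cy" (the principal point, pixels), "rvec" (rotation vector, rad) and "tvec" (3), from world to camera coordinates, as OpenCV has them; the wrist camera has in their place "mount" (4x4, takes a point from camera to tool coordinates, whose origin is the TCP and whose axes are the flange's). Camera axes: x right, y down, z forward; pixel columns grow to the right and rows downward; lengths in m; the calibration is good to about 2 mm. A picture is of the moment at which its call begins: read the wrist's pose just before it. calibration takes no time and is no camera call.
- env.finish_job(): hands the job in; it is judged then, once.
Trained networks look in the newest picture that a camera, given by its name, has taken for a name from the list of things; names that differ only in an ending like _2 or _b are one class to them, and where a whole thing is asked for, a point or a joint stands for the part that bears it (a point fixed in the world has none). Each returns a list of dicts, best first, with "p" (0 to 1); they miss things now and then, are a little off and sometimes report something else, mostly with a low value. They report only what shows in the picture. A call takes as long as a camera call. They do not tell look-alikes from the thing itself.
- spotter.spot_in(camera, target): "at" ([column, row] in pixels, amid what is visible of it).
- spotter.silhouettes(camera, target): "mask" (384x512 bool, what is visible of it) and "at" ([column, row] in pixels, amid what is visible of it).
- spotter.pinpoint(camera, target): "at" ([column, row] in pixels: a listed point, or the origin of a listed thing).
The state is a dict: "time": time; "qpos": joint angles; "qvel": joint speeds; "joint_efforts": joint torques, N m; "tool_pos": TCP position; "tool_rot": TCP orientation; "force": force on the tool from outside, world axes, zero at the start; "wrist_torque": the same for the moment, N m; "width": finger opening in m; "grip_force": force on a finger pad.
Only numpy, scipy, OpenCV 4.12 (cv2) and the standard library are available. Lean on these libraries where they do the work, as an engineer would, in place of code of your own. Each camera call takes 0.05 s, during which the arm holds its last target. There are 200 camera calls.

## Task

The washed steel beakers are put away mouth down, one over the other in size order, around the small one that already stands on the sloping drainer. Put the middle beaker over the small one, then the big beaker over both, each lowered gently in the fingers until its rim rests flat on the mat and only then let go. Leave the small beaker where it stands, tip nothing over, and leave the funnel, bottle, measuring cylinder and dish alone.

Things in the scene. Friction and masses are not known exactly. Their poses are not given: they have to be found in the camera images.
- rack: Fixed drainer: blue tray 325 mm wide on wire legs, its black rubber mat 170 mm long up the slope. The mat slopes 25 degrees, rising away from the robot; things stand on it by friction. Rims 12 mm high, gutter below the low edge. Origin: on the mat, mid-width, at the low edge, 35 mm above the bench; x up the slope, y along the low edge, z square to the mat, leaning to the robot's side.
- small: Small squat round steel beaker, loose, mouth down on the mat in its left or right half, so its axis leans 25 degrees to the robot's side. Outside diameter 46 mm at the mouth, 44 mm at the foot (now on top), 48 mm tall, wall and floor 3 mm, 0.07 kg. Origin: centre of the mouth, on the mat; z along the axis to the foot.
- middle: Middle squat round steel beaker, mouth down on the bench, axis upright. Outside diameter 57 mm at the mouth, 55 at the foot (on top); inside 51 mm at the mouth, 49 at the floor; 60 mm tall; wall and floor 3 mm; about 0.11 kg. Over the small one it stands with its rim on the mat, 2.5 mm clear all round. Origin: centre of the mouth, on the bench; z along the axis to the foot.
- big: Big squat round steel beaker, mouth down on the bench, axis upright. Outside diameter 68 mm at the mouth, 66 at the foot (on top); inside 62 mm at the mouth, 60 at the floor; 72 mm tall; wall and floor 3 mm; about 0.16 kg. Over the middle one it stands with its rim on the mat, 2.5 mm clear all round. Origin: centre of the mouth, on the bench; z along the axis to the foot.
- funnel: White plastic funnel, 88 mm diameter, standing mouth down, stem up (88 mm tall) on the other half of the mat. Bystander. Origin: centre of the mouth.
- amber: Amber glass reagent bottle with black cap, 68 mm diameter, 150 mm tall, on the bench. Bystander. Origin: centre of the underside.
- cylinder: White plastic measuring cylinder with blue round foot and blue marks, 34 mm diameter, foot 76 mm, 212 mm tall, on the bench. Bystander. Origin: centre of the underside.
- dish: White porcelain evaporating dish, 84 mm diameter, 32 mm tall, on the bench between the beakers. Bystander. Origin: centre of the underside.
Not all that is in view belongs to the job. What is shaped like the middle but yellow is not meant.

How it is judged:
On the way, in this order (a step that is already met when the one before it is completed fails the run):
1. the middle beaker stands over the small one, its rim resting on the mat while the fingers still hold it (z of middle in the frame of small between -0.006 and 0.006 m and distance between middle and small below 0.01 m and angle between the z axis of middle and the z axis of small, either way round below 0.15 rad and contact force between the fingers and middle above 0.5 N and contact force between middle and rack above 0.5 N), for 0.1 s.
2. the big beaker stands over the middle one, its rim resting on the mat while the fingers still hold it (z of big in the frame of middle between -0.006 and 0.006 m and distance between big and middle below 0.01 m and angle between the z axis of big and the z axis of middle, either way round below 0.15 rad and contact force between the fingers and big above 0.5 N and contact force between big and rack above 0.5 N), for 0.1 s.
At the end, for the whole second after the job is handed in: Small beaker under the middle one, middle one under the big one, all mouth down and flat on the sloping mat (rims within 4 mm of it, axes within 4 degrees, centres within 8 mm), the small one within 25 mm of where it began, all at rest (z of middle in the frame of small between -0.004 and 0.004 m and distance between middle and small below 0.008 m and angle between the z axis of middle and the z axis of small, either way round below 0.07 rad and z of big in the frame of middle between -0.004 and 0.004 m and distance between big and middle below 0.008 m and angle between the z axis of big and the z axis of middle, either way round below 0.07 rad and distance of small from where it was at the start of the episode below 0.025 m and angle between the z axis of each of small, big and the z axis of rack, either way round below 0.07 rad and z of big in the frame of rack below 0.004 m and linear speed of each of small, middle, big below 0.02 m/s); the robot touches nothing.
It fails at once if a beaker is tipped over (angle between any of small, middle, big's own z axis and vertical above 1.1 rad).
It fails at once if a beaker is banged or pressed down hard (contact force between any of middle, big and rack above 60 N or contact force between middle and small above 60 N or contact force between big and middle above 60 N).
It fails at once if a bystander is moved more than 30 mm (distance of any of funnel, amber, cylinder, dish from where it was at the start of the episode above 0.03 m).
It also fails if it takes over 64 s, if anything falls off the work surface, if the arm or the gripper's body presses on something with over 40 N, if the wrist force passes 120 N, or if a joint passes its speed limit or range.

## Working session

There is one attempt and no reset: what is moved stays moved. The work goes in short steps, Python scripts to look and compute and a shell command to move; the robot and the scene stay as the last step left them, time stands still between calls to the robot, and variables do not carry over. Pictures are saved under pics/ and viewed, at most 10 in all, crops included, and the job is handed in when it is done.

```bash
mkdir -p pics; cat > h.py <<'E'
import numpy as np,cv2
from scipy.spatial.transform import Rotation as R
from station import sensors,snapshot,calibration,env,spotter
def cam(n,s=None):
    c=calibration(n); f=192/np.tan(np.radians(c["fovy"])/2)
    K=np.array([[f,0,c["cx"]],[0,f,c["cy"]],[0,0,1]])
    if "mount" in c:
        s=s or sensors.sense(); T=np.eye(4); T[:3,:3]=R.from_euler("xyz",s["tool_rot"]).as_matrix(); T[:3,3]=s["tool_pos"]
        W=np.linalg.inv(T@np.array(c["mount"])); return K,W[:3,:3],W[:3,3]
    return K,R.from_rotvec(np.ravel(c["rvec"])).as_matrix(),np.ravel(c["tvec"])
def proj(C,P):
    K,A,t=C; q=(np.atleast_2d(P)@A.T+t)@K.T; return q[:,:2]/q[:,2:]
def ray(C,uv):
    K,A,t=C; d=A.T@np.linalg.solve(K,[uv[0],uv[1],1]); return -A.T@t,d
def onz(C,uv,z):
    o,d=ray(C,uv); return o+d*(z-o[2])/d[2]
def tri(Cs,uvs):
    M=np.zeros((3,3));b=np.zeros(3)
    for C,u in zip(Cs,uvs):
        o,d=ray(C,u);d/=np.linalg.norm(d);Q=np.eye(3)-np.outer(d,d);M+=Q;b+=Q@o
    return np.linalg.solve(M,b)
def save(im,n): cv2.imwrite("pics/"+n,cv2.cvtColor(im,cv2.COLOR_RGB2BGR))
E
python3 - <<'E'
from h import *
np.set_printoptions(precision=4,suppress=True)
a=snapshot("scene");b=snapshot("top")
save(np.vstack([a,b])[:, :],"x.png"); save(a,"scene.png");save(b,"top.png")
for n in("scene","top"):
    C=cam(n);print(n,C[0][0],C[0][1],-C[1].T@C[2],C[1][2], calibration(n).keys())
    for t in("small","middle","big","rack","funnel","amber","cylinder","dish"):
        print(t,[(np.round(d["at"],1),round(d["p"],2)) for d in spotter.spot_in(n,t)[:4]],[(np.round(d["at"],1),round(d["p"],2)) for d in spotter.pinpoint(n,t)[:3]])
s=sensors.sense();print(s)
E
```

```text
scene [462.9695   0.     256.249 ] [  0.     462.9695 191.8783] [ 1.0956 -0.5866  0.9921] [-0.4892  0.4717 -0.7336] dict_keys(['fovy', 'cx', 'cy', 'rvec', 'tvec'])
small [(array([265.5, 236.1]), 0.63)] [(array([266.7, 244.4]), 0.79), (array([266.8, 220.7]), 0.57)]
middle [(array([186.1, 223.8]), 0.98), (array([128.6, 221.3]), 0.78), (array([194.9, 270.9]), 0.73), (array([156.2, 201.2]), 0.67)] [(array([184.2, 230.4]), 0.86), (array([133. , 225.9]), 0.74), (array([193.4, 281.7]), 0.7)]
big [(array([292.6, 151.8]), 0.88), (array([265.3, 238.2]), 0.36)] [(array([286.4, 157.3]), 0.76)]
rack [(array([278.6, 234.6]), 0.79)] [(array([267.9, 221.1]), 0.82)]
funnel [(array([305.7, 204.9]), 0.85)] [(array([306.8, 208.2]), 0.74)]
amber [(array([369.4, 151.3]), 0.82)] [(array([367.8, 164.2]), 0.87)]
cylinder [(array([160.1, 316.5]), 0.81)] [(array([166.6, 330. ]), 0.88)]
dish [(array([242.5, 193.1]), 0.8)] [(array([242.7, 202.2]), 0.63)]
top [391.5255   0.     261.3538] [  0.     391.5255 183.832 ] [0.3636 0.006  1.0821] [ 0.1376 -0.009  -0.9904] dict_keys(['fovy', 'cx', 'cy', 'rvec', 'tvec'])
s
[... 617 characters left out ...]
164.4]), 0.79)]
cylinder [(array([411.2, 142.1]), 0.59), (array([183.5, 220.6]), 0.19)] [(array([398.6, 151.4]), 0.66)]
dish [(array([263.8, 215.3]), 0.78), (array([235.7, 145.6]), 0.66)] [(array([262.5, 214.4]), 0.73)]
{'time': 1.7, 'qpos': array([ 1.331 ,  0.4231,  1.6299,  0.    ,  1.0886, -0.019 ]), 'qvel': array([-0.0004,  0.0011,  0.001 ,  0.0001, -0.0005,  0.0005]), 'joint_efforts': array([ -0.001 , -55.7345, -28.2132,  -0.0001,   0.001 ,  -0.    ]), 'tool_pos': array([0.1368, 0.6098, 0.2313]), 'tool_rot': array([ 3.1416, -0.    ,  2.9208]), 'force': array([-0.4024,  0.2535,  0.0027]), 'wrist_torque': array([-0.0002,  0.0357,  0.009 ]), 'grip_force': 0.0, 'width': 0.08543101075994171}
```

View pics/scene.png

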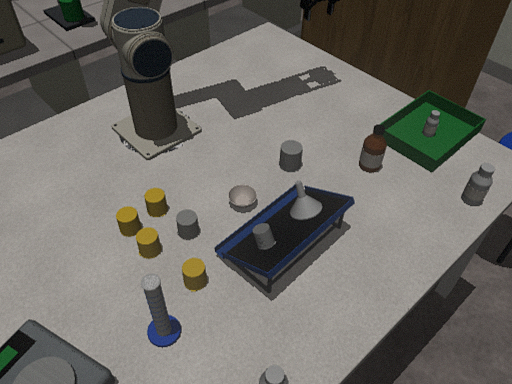

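View pics/top.png

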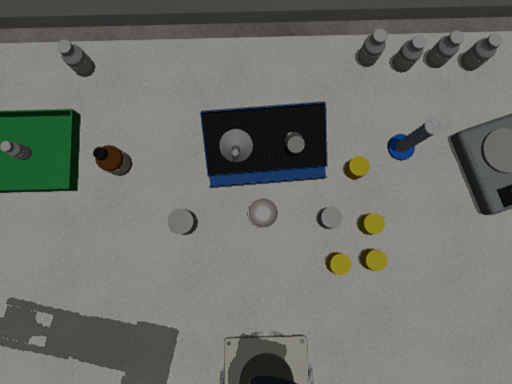

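The scene has steel beakers at top (330,217) / scene (187,224) for the middle one, and top (181,221) / scene (291,156) for the big one. The small one is on the right half of the mat, at top (295,143). Four yellow look-alikes stand at top (359,167), (374,223), (340,264) and (375,260). The grey one at (330,217) fits, because it is steel and not yellow. I'll confirm it in a crop and fit the poses.

```bash
cat >> h.py <<'E'
def frust(p,Rm,d0,d1,h,n=48):
    a=np.linspace(0,2*np.pi,n,endpoint=False);c=np.c_[np.cos(a),np.sin(a),0*a]
    return np.vstack([c*d0/2,c*d1/2+[0,0,h]])@Rm.T+p
def sil(C,P,k=4):
    q=cv2.convexHull(proj(C,P).astype(np.float32))
    m=np.zeros((384*k,512*k),np.uint8);cv2.fillConvexPoly(m,np.round((q+.5)*k).astype(np.int32),1)
    return cv2.resize(m.astype(np.float32),(512,384),interpolation=cv2.INTER_AREA)
def fit(Cs,ms,pose,x0,dims,step=.01):
    from scipy.optimize import minimize
    def cost(x):
        p,Rm=pose(x);return sum(np.abs(sil(C,frust(p,Rm,*dims))-m).sum() for C,m in zip(Cs,ms))
    S=np.vstack([x0]+[np.array(x0)+step*e for e in np.eye(len(x0))])
    r=minimize(cost,x0,method="Nelder-Mead",options=dict(initial_simplex=S,xatol=2e-4,fatol=.3));return r.x,r.fun
D=dict(small=(.046,.044,.048),middle=(.057,.055,.060),big=(.068,.066,.072))
E
python3 - <<'E'
from h import *
np.set_printoptions(precision=4,suppress=True)
im={n:snapshot(n) for n in("scene","top")};C={n:cam(n) for n in im}
save(cv2.resize(im["top"][95:280,160:400],None,fx=3,fy=3,interpolation=cv2.INTER_CUBIC),"crop1.png")
seed=dict(middle={"top":(330,217),"scene":(187,224)},big={"top":(181,221),"scene":(291,156)},small={"top":(295,143),"scene":(264,236)})
M={}
for t in seed:
    for n in im:
        L=spotter.silhouettes(n,t)
        L=[d for d in L if np.hypot(*(np.array(d["at"])-seed[t][n]))<15]
        if L: M[t,n]=L[0]["mask"].astype(np.float32);print(t,n,L[0]["p"],L[0]["mask"].sum(),L[0]["at"])
for t in("middle","big"):
    x0=onz(C["top"],seed[t]["top"],.05)[:2]
    for ns in(["top","scene"],["top"],["scene"]):
        ns=[n for n in ns if (t,n) in M]
        if ns: print(t,ns,fit([C[n] for n in ns],[M[t,n] for n in ns],lambda x:(np.array([x[0],x[1],0]),np.eye(3)),x0,D[t]))
# tray by colour
for n in im:
    hsv=cv2.cvtColor(im[n],cv2.COLOR_RGB2HSV);b=cv2.inRange(hsv,(105,110,40),(130,255,255))
    l,cc,st,_=cv2.connectedComponentsWithStats(b)
    i=[i for i in np.argsort(-st[1:,4])[:6]+1];print(n,st[i])
np.savez("m0.npz",**{f"{a}_{b}":v for (a,b),v in M.items()})
E
```

```text
middle scene 0.58 559 [185.2, 223.7]
middle top 0.94 428 [328.3, 214.9]
big scene 0.75 645 [292.6, 151.0]
big top 0.84 591 [186.4, 222.0]
small scene 0.65 436 [264.7, 236.0]
small top 0.62 324 [297.8, 140.0]
middle ['top', 'scene'] (array([ 0.4147, -0.1823]), np.float64(58.625))
middle ['top'] (array([ 0.4143, -0.1826]), np.float64(22.375))
middle ['scene'] (array([ 0.4159, -0.1822]), np.float64(35.75))
big ['top', 'scene'] (array([0.4159, 0.2082]), np.float64(91.1875))
big ['top'] (array([0.4142, 0.2063]), np.float64(56.375))
big ['scene'] (array([0.416 , 0.2083]), np.float64(25.4375))
scene [[215 189  82  69 675]
 [240 199 114  79 663]
 [147 321  34  26 392]
 [499 132  13  18 136]
 [168 316  12  12  42]
 [232 256   7   5  10]]
top [[ 208  166  118   21 1395]
 [ 388  134   27   26  358]
 [ 201  102  124   45  232]
 [ 325  133    2   15   20]
 [ 206  156    2   16   18]
 [ 324  107    2   10   13]]
```

View pics/crop1.png

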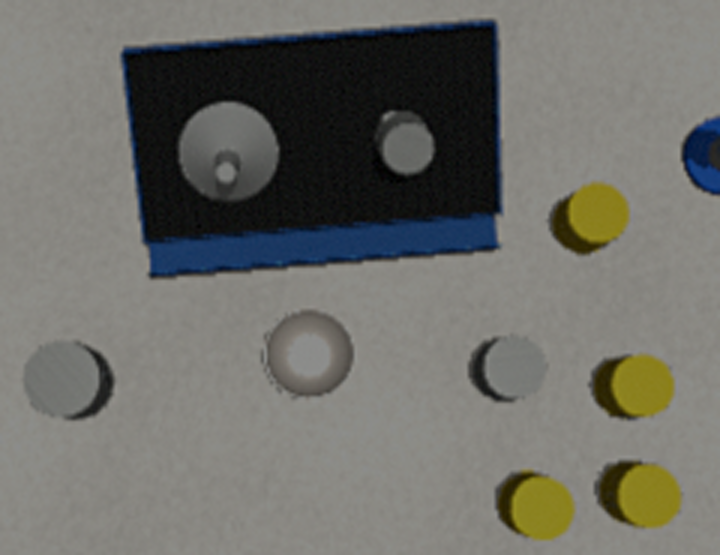

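The crop confirms the middle one: a grey steel beaker at crop (513,367), with the yellow ones clearly different. The small one at crop (405,147) is on the right half of the mat. Next: the rack pose, then the small one.

```bash
cat >> h.py <<'E'
def rackR(yaw): return R.from_euler("zy",[yaw,-np.radians(25)]).as_matrix()
E
python3 - <<'E'
from h import *
np.set_printoptions(precision=4,suppress=True)
C={n:cam(n) for n in("top","scene")}
a=onz(C["top"],(209,175.7),.035);b=onz(C["top"],(325.7,166.3),.035);print("low",a,b,np.linalg.norm(a-b))
c=onz(C["top"],(200.9,111.7),.115);d=onz(C["top"],(325.3,102.3),.115);print("up",c,d,np.linalg.norm(c-d))
for p,q in((a,b),(c,d)):
    e=p-q;print("yaw",np.degrees(np.arctan2(-e[0],e[1])))
o=(a+b)/2; yaw=np.mean([np.arctan2(-(p-q)[0],(p-q)[1]) for p,q in((a,b),(c,d))])
Rr=rackR(yaw);print("yaw",yaw,"o",o,"upslope dist",Rr.T@(c-o),Rr.T@(d-o))
# origin uses pinpoint too
for n,uv in(("scene",(267.9,221.1)),("top",(265.8,173.2))): print(n,"proj",proj(C[n],o),"pin",uv)
m=np.load("m0.npz")
for ns in(["top","scene"],["top"],["scene"]):
    x,f=fit([C[n] for n in ns],[m["small_"+n] for n in ns],lambda x:(o+Rr@[x[0],x[1],0],Rr),[.07,-.07],D["small"]);print(ns,x,f,o+Rr@[x[0],x[1],0])
E
```

```text
low [0.5353 0.1374 0.035 ] [ 0.5523 -0.1799  0.035 ] 0.3177513602699638
up [0.6885 0.1463 0.115 ] [ 0.7049 -0.1733  0.115 ] 0.32001896914363215
yaw 3.0659681257857088
yaw 2.93114945226548
yaw 0.05233472368311064 o [ 0.5438 -0.0213  0.035 ] upslope dist [0.1735 0.1587 0.0113] [ 0.1716 -0.1612  0.0044]
scene proj [[264.4876 218.7175]] pin (267.9, 221.1)
top proj [[267.4931 170.9885]] pin (265.8, 173.2)
['top', 'scene'] [ 0.0816 -0.0756] 67.0625 [ 0.6212 -0.0925  0.0711]
['top'] [ 0.0812 -0.075 ] 23.9375 [ 0.6208 -0.0919  0.0709]
['scene'] [ 0.0835 -0.0774] 30.625 [ 0.623  -0.0942  0.0719]
```

```bash
cat >> h.py <<'E'
def tp(yaw,tilt=0):  # tool rotation: z=-rack axis, tilt 1 => square to mat ; tool y = -rack y... closing line
    return R.from_euler("zy",[yaw,-np.radians(25)*tilt])*R.from_euler("x",np.pi)
def plan(pos,rot,n,start=None):
    s=sensors.sense()
    p,r=start if start else (np.array(s["tool_pos"]),R.from_euler("xyz",s["tool_rot"]))
    w=(r.inv()*rot).as_rotvec();rows=[]
    q=p;rr=r
    for i in range(1,n+1):
        p2=p+(np.array(pos)-p)*i/n;r2=r*R.from_rotvec(w*i/n)
        rows.append(list(np.round(np.r_[rr.inv().apply(p2-q)/.75,(rr.inv()*r2).as_rotvec()/np.pi],4)));q,rr=p2,r2
    print("t",s["time"],"[",",".join("["+",".join("%.4g"%(v+0) for v in x)+"]" for x in rows),"]")
    return np.array(pos),rot
E
python3 - <<'E'
from h import *
print(np.round(calibration("wrist")["mount"],3),calibration("wrist")["fovy"])
y=np.pi+.0523
a=plan([.40,.21,.231],tp(y),8)
plan([.4147,-.1823,.20],tp(y),7,a)
E
```

```text
[[ 0.    -0.959 -0.284  0.074]
 [ 1.    -0.     0.     0.   ]
 [-0.    -0.284  0.959 -0.141]
 [ 0.     0.     0.     1.   ]] 60.58646579360832
t 2.1 [ [-0.0574,-0.0554,0.0001,0,0,-0.0109],[-0.0555,-0.0573,0.0001,0,0,-0.0109],[-0.0535,-0.0592,0.0001,0,0,-0.0109],[-0.0514,-0.061,0.0001,0,0,-0.0109],[-0.0493,-0.0627,0.0001,0,0,-0.0109],[-0.0471,-0.0644,0.0001,0,0,-0.0109],[-0.0449,-0.0659,0.0001,0,0,-0.0109],[-0.0426,-0.0674,0.0001,0,0,-0.0109] ]
t 2.1 [ [0.0011,-0.0748,0.0059,0,0,0],[0.0011,-0.0748,0.0059,0,0,0],[0.0011,-0.0748,0.0059,0,0,0],[0.0011,-0.0748,0.0059,0,0,0],[0.0011,-0.0748,0.0059,0,0,0],[0.0011,-0.0748,0.0059,0,0,0],[0.0011,-0.0748,0.0059,0,0,0] ]
```

```bash
python3 -m creep '[[-0.0574,-0.0554,0,0,0,-0.011],[-0.0555,-0.0573,0,0,0,-0.011],[-0.0535,-0.0592,0,0,0,-0.011],[-0.0514,-0.061,0,0,0,-0.011],[-0.0493,-0.0627,0,0,0,-0.011],[-0.0471,-0.0644,0,0,0,-0.011],[-0.0449,-0.0659,0,0,0,-0.011],[-0.0426,-0.0674,0,0,0,-0.011]]' 1
python3 -m creep '[[0.0011,-0.0748,0.006,0,0,0],[0.0011,-0.0748,0.006,0,0,0],[0.0011,-0.0748,0.006,0,0,0],[0.0011,-0.0748,0.006,0,0,0],[0.0011,-0.0748,0.006,0,0,0],[0.0011,-0.0748,0.006,0,0,0],[0.0011,-0.0748,0.006,0,0,0]]'
python3 - <<'E'
from h import *
np.set_printoptions(precision=4,suppress=True)
s=sensors.sense();im=snapshot("wrist");save(im,"w1.png");C=cam("wrist",s)
print(s["tool_pos"],s["tool_rot"],s["qpos"])
pr=proj(C,[.4147,-.1823,.06])[0];print(pr)
for d in spotter.silhouettes("wrist","middle"):
    print(d["p"],d["at"],d["mask"].sum(),im[d["mask"]].mean(0))
    if np.hypot(*(d["at"]-pr))<50:
        print(fit([C],[d["mask"].astype(np.float32)],lambda x:(np.array([x[0],x[1],0]),np.eye(3)),[.4147,-.1823],D["middle"]))
E
```

```text
time: 3.1
tool_pos: [0.4016, 0.2088, 0.2317]
tool_rot: [3.141, 0.001, -3.085]
force: [0.5, 0.5, -0.6]
width: 0.0857
grip_force: 0.0
time: 3.98
tool_pos: [0.4167, -0.1841, 0.2]
tool_rot: [-3.141, 0.001, -3.086]
force: [0.2, 0.0, 0.7]
width: 0.0851
grip_force: 0.0
[ 0.4167 -0.1841  0.2   ] [-3.1412  0.001  -3.0862] [-0.4422  0.2187  2.0196  0.0001  0.9022 -2.0684]
[255.7692 180.4765]
0.89 [258.3, 175.0] 3378 [83.0021 84.1877 82.7081]
(array([ 0.4111, -0.1811]), np.float64(117.375))
0.75 [136.2, 145.2] 4078 [154.5069 141.668   58.3185]
0.71 [246.0, 30.2] 4133 [171.5451 162.1536  69.4026]
0.64 [134.6, 32.7] 5126 [153.4897 141.7427  58.6278]
0.63 [177.4, 289.2] 3039 [134.306  120.7677  47.4097]
```

View pics/w1.png

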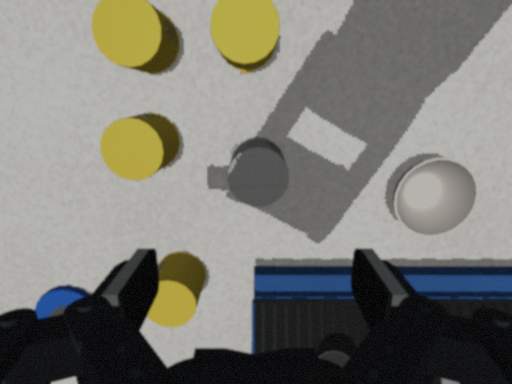

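The wrist view shows the grey middle beaker at (258,175), with yellow ones at its left and top and the dish at (435,195). I'll square it up by closing first along world x, then along rack y.

```bash
python3 - <<'E'
from h import *
print(sensors.sense()["tool_pos"])
a=plan([.413,-.182,.12],tp(np.pi/2+.08),8)
plan([.413,-.182,.016],tp(np.pi/2+.0523),3,a)
E
```

```text
[ 0.41714998 -0.1865297   0.19990412]
t 4.075 [ [0.0007,0.0008,0.0133,0,0.0001,0.0613],[0.0008,0.0007,0.0133,0,0.0001,0.0613],[0.0009,0.0005,0.0133,0,0.0001,0.0613],[0.001,0.0003,0.0133,0,0.0001,0.0613],[0.001,0.0001,0.0133,0,0.0001,0.0613],[0.001,-0.0001,0.0133,0,0.0001,0.0613],[0.001,-0.0003,0.0133,0,0.0001,0.0613],[0.0009,-0.0005,0.0133,0,0.0001,0.0613] ]
t 4.075 [ [0,0,0.0462,0,0,0.0029],[0,0,0.0462,0,0,0.0029],[0,0,0.0462,0,0,0.0029] ]
```

```bash
python3 -m creep '[[0.0007,0.0008,0.0133,0,0,0.059],[0.0008,0.0007,0.0133,0,0,0.059],[0.0009,0.0005,0.0133,0,0,0.059],[0.001,0.0003,0.0133,0,0,0.059],[0.001,0.0001,0.0133,0,0,0.059],[0.001,-0.0001,0.0133,0,0,0.059],[0.001,-0.0003,0.0133,0,0,0.059],[0.0009,-0.0005,0.0133,0,0,0.059]]' | head -3
python3 - <<'E'
from h import *
np.set_printoptions(precision=4,suppress=True)
s=sensors.sense();im=snapshot("wrist");C=cam("wrist",s)
pr=proj(C,[.4147,-.1823,.06])[0];print(pr)
for d in spotter.silhouettes("wrist","middle"):
    if np.hypot(*(d["at"]-pr))<60:
        print(d["p"],d["at"],fit([C],[d["mask"].astype(np.float32)],lambda x:(np.array([x[0],x[1],0]),np.eye(3)),[.4147,-.1823],D["middle"]))
print(sensors.sense()["tool_pos"])
plan([.414,-.182,.016],tp(np.pi/2+.0523),3)
E
```

```text
time: 5.08
tool_pos: [0.4124, -0.1771, 0.1199]
tool_rot: [3.141, 0.0, 1.709]
[259.6032 220.71  ]
0.83 [258.0, 208.8] (array([ 0.4119, -0.1791]), np.float64(202.5625))
[ 0.4117 -0.1768  0.1194]
t 5.175 [ [-0.0025,0.0008,0.0459,-0.0002,-0.0001,0.0096],[-0.0024,0.0008,0.046,-0.0002,-0.0001,0.0096],[-0.0024,0.0009,0.046,-0.0002,-0.0001,0.0096] ]
```

```bash
python3 -m creep '[[-0.0022,0.0006,0.046,0,0,0.0096],[-0.0022,0.0006,0.046,0,0,0.0096],[-0.0022,0.0006,0.046,0,0,0.0096],[0,0,0,0,0,0]]' | head -4
python3 -m creep '[[0,0,0,0,0,0],[0,0,0,0,0,0],[0,0,0,0,0,0],[0,0,0,0,0,0]]' 0.5
```

```text
time: 5.68
tool_pos: [0.413, -0.1816, 0.0152]
tool_rot: [-3.138, -0.002, 1.628]
force: [-0.8, 0.0, 0.9]
time: 6.18
tool_pos: [0.4151, -0.1827, 0.0184]
tool_rot: [3.139, 0.001, 1.625]
force: [-1.0, 0.6, 7.9]
width: 0.0545
grip_force: 61.7
```

```bash
python3 -m creep '[[0,0,0,0,0,0],[0,0,0,0,0,0],[0,0,0,0,0,-0.055],[0,0,0,0,0,-0.056],[0,0,0,0,0,-0.056],[0,0,0,0,0,-0.056],[0,0,0,0,0,-0.056],[0,0,0,0,0,-0.056]]' 1
python3 -m creep '[[0,0,0,0,0,-0.055],[0,0,0,0,0,-0.055],[0,0,0,0,0,-0.055],[0,0,0,0,0,0]]'
python3 - <<'E'
from h import *
plan([.4151,-.1827,.016],tp(np.pi+.0523),1)
E
```

```text
time: 7.18
tool_pos: [0.4143, -0.1824, 0.0167]
tool_rot: [-3.142, 0.0, 2.683]
force: [-0.3, -0.6, 0.8]
width: 0.0855
grip_force: 0.0
time: 7.68
tool_pos: [0.4143, -0.1824, 0.0167]
tool_rot: [-3.141, 0.0, -3.09]
force: [0.4, -0.2, -0.5]
width: 0.0855
grip_force: 0.0
t 7.675 [ [-0.0011,-0.0004,0.0009,0,0.0001,-0.0002] ]
```

```bash
python3 -m creep '[[-0.0007,0,0,0,0,0],[0,0,0,0,0,0]]' |head -2
python3 -m creep '[[0,0,0,0,0,0],[0,0,0,0,0,0],[0,0,0,0,0,0],[0,0,0,0,0,0]]' 0.5
python3 - <<'E'
from h import *
rack=rackR(.0523); sm=np.array([.6208,-.0922,.0709])
s=sensors.sense();p=np.array(s["tool_pos"])
a=plan(p+[0,0,.12],tp(np.pi+.0523),2)
# hover: tcp along axis: mouth offset ~16.7mm below tcp; hover 75 mm mouth above mat, back off
tgt=sm+rack@[0,0,.105+.0167]
print(tgt)
plan(tgt,tp(np.pi+.0523,-1),5,a); print(tp(np.pi+.0523,-1).as_matrix(),rack)
E
```

```text
time: 7.92
tool_pos: [0.4148, -0.1824, 0.0166]
time: 8.43
tool_pos: [0.4147, -0.1823, 0.017]
tool_rot: [-3.142, 0.0, -3.089]
force: [-1.7, 1.7, 7.7]
width: 0.0546
grip_force: 61.5
t 8.425 [ [0,0,-0.08,0,0,0.0001],[0,0,-0.08,0,0,0.0001] ]
[ 0.56936736 -0.0922      0.18119766]
t 8.425 [ [-0.0424,0.0218,-0.0118,-0.0015,0.0277,0],[-0.0413,0.0219,-0.0153,-0.0015,0.0277,0],[-0.0398,0.022,-0.0188,-0.0015,0.0277,0],[-0.038,0.0221,-0.0221,-0.0015,0.0277,0],[-0.0359,0.0222,-0.0252,-0.0015,0.0277,0] ]
[[-9.05068562e-01 -4.73782915e-02 -4.22618262e-01]
 [-5.22761606e-02  9.98632667e-01  1.21430643e-16]
 [ 4.22040402e-01  2.20928601e-02 -9.06307787e-01]] [[ 0.90506856 -0.04737829 -0.42261826]
 [ 0.05227616  0.99863267  0.        ]
 [ 0.4220404  -0.02209286  0.90630779]]
```

```bash
sed -i 's/from_euler("zy"/from_euler("ZY"/' h.py; python3 - <<'E'
from h import *
np.set_printoptions(precision=4,suppress=True)
C={n:cam(n) for n in("top","scene")}; o=np.array([.5438,-.0213,.035]);Rr=rackR(.0523);m=np.load("m0.npz")
x,f=fit(list(C.values()),[m["small_"+n] for n in C],lambda x:(o+Rr@[x[0],x[1],0],Rr),[.08,-.075],D["small"]);sm=o+Rr@[x[0],x[1],0];print(x,f,sm)
s=sensors.sense();p=np.array(s["tool_pos"])
a=plan(p+[0,0,.12],tp(np.pi+.0523),2)
tgt=sm+Rr@[.05,0,.15];print(tgt)
plan(tgt,tp(np.pi+.0523,-1),5,a); print(tp(np.pi+.0523,-1).as_matrix()+Rr)
E
```

```text
[ 0.0816 -0.0745] 52.0625 [ 0.6215 -0.0918  0.0695]
t 8.425 [ [0,0,-0.08,0,0,0.0001],[0,0,-0.08,0,0,0.0001] ]
[ 0.6035 -0.0928  0.2265]
t 8.425 [ [-0.0515,0.0212,-0.0239,0,-0.0278,0],[-0.0534,0.0212,-0.0193,0,-0.0278,0],[-0.0549,0.0212,-0.0146,0,-0.0278,0],[-0.0559,0.0212,-0.0097,0,-0.0278,0],[-0.0566,0.0212,-0.0048,0,-0.0278,0] ]
[[-0.     -0.1046  0.    ]
 [ 0.      1.9973 -0.    ]
 [ 0.      0.      0.    ]]
```

```bash
python3 -m creep '[[0,0,-0.04,0,0,0],[0,0,-0.06,0,0,0],[0,0,-0.06,0,0,0]]' 
python3 -m creep '[[-0.0515,0.0212,-0.0239,0,-0.0278,0],[-0.0534,0.0212,-0.0193,0,-0.0278,0],[-0.0549,0.0212,-0.0146,0,-0.0278,0],[-0.0559,0.0212,-0.0097,0,-0.0278,0],[-0.0566,0.0212,-0.0048,0,-0.0278,0],[0,0,0,0,0,0],[0,0,0,0,0,0]]'
cat > look.py <<'E'
from h import *
import sys
np.set_printoptions(precision=4,suppress=True)
inner,outer,tag=sys.argv[1:4]; sm=np.array([.6215,-.0918,.0695]);Rr=rackR(.0523)
s=sensors.sense();im=snapshot("wrist");save(im,tag+".png");C=cam("wrist",s)
print("tool",s["tool_pos"],s["tool_rot"],s["qpos"])
pr=proj(C,sm+Rr@[0,0,D[inner][2]])[0];print("expected",pr)
for d in spotter.silhouettes("wrist",inner): 
    print(inner,d["p"],d["at"],d["mask"].sum())
    if np.hypot(*(d["at"]-pr))<50: print(" fit rack offs",fit([C],[d["mask"].astype(np.float32)],lambda x:(sm+Rr@[x[0],x[1],0],Rr),[0,0],D[inner],.004))
E
python3 look.py small middle w2
```

```text
time: 8.8
tool_pos: [0.4142, -0.1821, 0.1375]
tool_rot: [3.141, -0.001, -3.089]
force: [0.1, 0.2, -0.8]
width: 0.0546
grip_force: 64.0
time: 9.68
tool_pos: [0.6022, -0.0925, 0.2252]
tool_rot: [3.141, 0.434, -3.088]
force: [-0.3, 0.2, -1.3]
width: 0.0547
grip_force: 64.0
tool [ 0.6022 -0.0925  0.2252] [ 3.1411  0.434  -3.0883] [-0.2304  0.2676  1.9591  0.245   0.5091 -2.0443]
expected [252.951  132.8843]
small 0.88 [255.9, 124.4] 2765
 fit rack offs (array([-0.0061,  0.0026]), np.float64(184.1875))
```

View pics/w2.png

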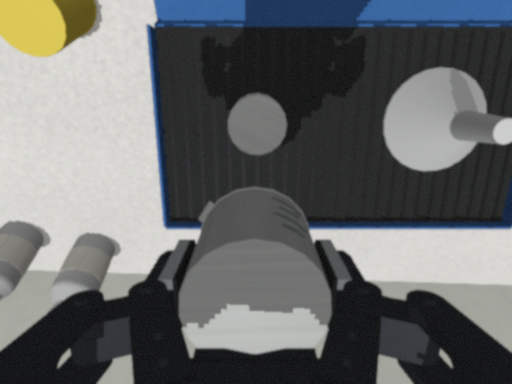

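The small beaker's foot disc is at (257,124). The held middle beaker's mouth rim arcs at about (256,188). I'll measure both against each other in the tool frame.

```bash
cat > rel.py <<'E'
from h import *
import sys
from scipy.optimize import least_squares
np.set_printoptions(precision=4,suppress=True)
# args: png, inner height, inner foot dia, inner centre px, held mouth z in tool, held mouth dia, ROI rows top of held
f,h,dia,u,v,tz,hd=sys.argv[1],*map(float,sys.argv[2:8])
im=cv2.imread("pics/"+f+".png");g=cv2.cvtColor(im,cv2.COLOR_BGR2GRAY).astype(float)
c=calibration("wrist");M=np.linalg.inv(np.array(c["mount"]));fl=192/np.tan(np.radians(c["fovy"])/2)
C=(np.array([[fl,0,c["cx"]],[0,fl,c["cy"]],[0,0,1]]),M[:3,:3],M[:3,3])   # tool frame camera
def edge(cen,angs,r0,r1):
    out=[]
    for a in angs:
        r=np.arange(r0,r1,.25);P=np.c_[cen[0]+r*np.cos(a),cen[1]+r*np.sin(a)].astype(np.float32)
        p=cv2.remap(g.astype(np.float32),P[:,:1],P[:,1:],cv2.INTER_LINEAR).ravel();p=np.convolve(p,np.ones(5)/5,"same")[3:-3]
        d=p[4:]-p[:-4];k=np.argmin(d);
        if d[k]<-12: out.append(P[k+5])
    return np.array(out)
def fitc(pts,R0,z,x0):
    def res(x):
        w=np.array([ray(C,p) for p in pts],dtype=object)
        q=np.array([o+d*(z(x)-o[2])/d[2] for o,d in w]); return np.hypot(q[:,0].astype(float)-x[0],q[:,1].astype(float)-x[1])-R0
    return least_squares(res,x0,loss="soft_l1",f_scale=.0005)
s=sensors.sense()
zi=float(sys.argv[8])  # tool z of inner foot plane
e=edge((u,v),np.linspace(0,2*np.pi,72,endpoint=False),15,45)
r=fitc(e,dia/2,lambda x:zi,[.05,0]);print("inner",len(e),r.x*1e3,"rms mm",1e3*np.sqrt(np.mean(r.fun**2)))
# free depth check
r2=least_squares(lambda x:np.concatenate([fitc_r for fitc_r in [np.hypot(*(np.array([ (lambda o,d:(o+d*(x[2]-o[2])/d[2])[:2])(*ray(C,p)) for p in e])-x[:2]).T)-dia/2]]),[*r.x,zi],loss="soft_l1",f_scale=.0005);print("inner free depth",r2.x*1e3)
hc=proj(C,[0,0,tz])[0];rr=fl*hd/2/.16
H=edge(hc,np.linspace(-np.pi*.8,-np.pi*.2,60),rr*.6,rr*1.4)
q=fitc(H,hd/2,lambda x:tz,[0,0]);print("held",len(H),q.x*1e3,"rms",1e3*np.sqrt(np.mean(q.fun**2)),H[::12].tolist())
E
python3 - <<'E'
from h import *
Rr=rackR(.0523);sm=np.array([.6215,-.0918,.0695]);s=sensors.sense()
T=R.from_euler("xyz",s["tool_rot"]);print(T.inv().apply(sm+Rr@[0,0,.048]-s["tool_pos"]))
E
python3 rel.py w2 .048 .044 257 124 .017 .057 .099
```

```text
[4.81049018e-02 5.46134905e-05 1.01384276e-01]
inner 72 [54.2448  2.4027] rms mm 0.42842161302953546
inner free depth [ 53.8774   2.4392 102.4759]
held 60 [2.2901 0.6409] rms 0.7566640915741819 [[204.47750854492188, 206.83462524414062], [223.7476806640625, 195.23184204101562], [243.43954467773438, 187.6527862548828], [264.6399841308594, 187.5005645751953], [285.0910949707031, 194.53330993652344]]
```

```bash
python3 -m creep '[[0,0.0012,0.033,0,0,0],[0,0.0012,0.033,0,0,0],[0,0,0,0,0,0],[0,0,0,0,0,0]]' |head -3
python3 look.py small middle w3; python3 rel.py w3 .048 .044 256 128 .017 .057 .0525
```

```text
time: 10.28
tool_pos: [0.6238, -0.0901, 0.1815]
tool_rot: [3.142, 0.436, -3.089]
tool [ 0.6238 -0.0901  0.1815] [ 3.1415  0.4362 -3.0889] [-0.216   0.3638  1.9475  0.2774  0.4223 -2.0695]
expected [250.5491 139.5852]
small 0.83 [253.2, 127.0] 4400
 fit rack offs (array([-0.0061,  0.0027]), np.float64(150.75))
inner 72 [55.2575  1.1923] rms mm 0.3558212456559239
inner free depth [54.9796  1.2014 54.7858]
held 60 [2.2863 0.6554] rms 0.7480374598840897 [[204.47592163085938, 206.8302764892578], [223.74609375, 195.2274932861328], [243.43797302246094, 187.6484375], [264.638427734375, 187.49623107910156], [285.0895080566406, 194.5289764404297]]
```

View pics/w3.png

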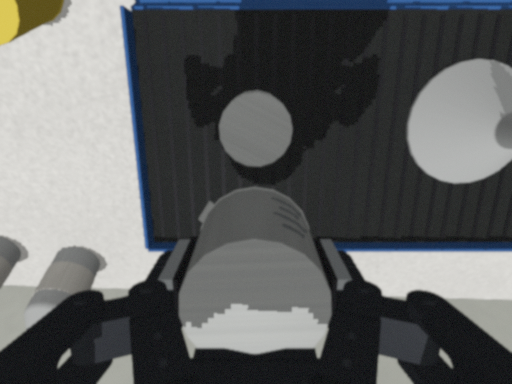

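```bash
for a in "0.7,-np.pi*.3" "0.68,-np.pi*.2" "0.65,-np.pi*.25"; do sed "s/-np.pi\*.8,-np.pi\*.2/-np.pi*$a/" rel.py > r2.py; python3 r2.py w3 .048 .044 256 128 .017 .057 .0535|tail -1; done
python3 - <<'E'
from h import *
s=sensors.sense();Rr=rackR(.0523)
C=cam("scene");a=snapshot("scene");save(cv2.resize(a[150:280,190:340],None,fx=5,fy=4.6,interpolation=cv2.INTER_CUBIC),"s1.png")
T=R.from_euler("xyz",s["tool_rot"]);mouth=np.array(s["tool_pos"])+T.apply([.0023,.0006,.017])
ms={}
for n in("scene","top"):
    if n=="top":snapshot(n)
    L=spotter.silhouettes(n,"middle");C=cam(n)
    pr=proj(C,mouth+Rr@[0,0,.03])[0]
    for d in L:
        if np.hypot(*(d["at"]-pr))<20: ms[n]=d["mask"].astype(np.float32);print(n,d["p"],d["at"],pr,d["mask"].sum())
E
```

```text
held 60 [2.2016 0.7751] rms 0.14231247685028092 [[220.275634765625, 196.96697998046875], [232.6796875, 189.89952087402344], [246.61703491210938, 186.92697143554688], [260.82916259765625, 186.83035278320312], [274.9534606933594, 189.65414428710938]]
held 60 [2.2091 0.9389] rms 0.1448293260162151 [[223.44674682617188, 195.4161376953125], [238.81964111328125, 188.15626525878906], [255.8189239501953, 185.8604736328125], [272.9545593261719, 188.60031127929688], [288.6634826660156, 196.497314453125]]
held 60 [2.2212 0.8532] rms 0.14951342009193894 [[227.86495971679688, 192.60853576660156], [241.21539306640625, 187.8341827392578], [255.3790740966797, 185.5908966064453], [269.60986328125, 188.00045776367188], [283.031005859375, 193.5034942626953]]
scene 0.59 [269.0, 209.6] [266.82820236 208.50934165] 624
```

```bash
python3 -m creep '[[0.0353,0.0002,0,0,0,0],[0.0352,0.0002,0,0,0,0],[0,0,0,0,0,0],[0,0,0,0,0,0],[0,0,0,0,0,0]]'
python3 - <<'E'
from h import *
s=sensors.sense();T0=R.from_euler("xyz",[3.1415,.4362,-3.0889])
print("moved in tool mm",1e3*T0.inv().apply(np.array(s["tool_pos"])-[.6238,-.0901,.1815]))
E
```

```text
time: 11.2
tool_pos: [0.5777, -0.0922, 0.1598]
tool_rot: [-3.141, 0.439, -3.088]
force: [-0.7, 0.3, -1.2]
width: 0.0545
grip_force: 64.0
moved in tool mm [50.9940111   0.33844675  0.21327005]
```

```bash
cat > mv.py <<'E'
from h import *
import sys
s=sensors.sense();T0=R.from_euler("xyz",[3.1415,.4362,-3.0889])
print("tool-mm from w3",np.round(1e3*T0.inv().apply(np.array(s["tool_pos"])-[.6238,-.0901,.1815]),2),"F tool",np.round(T0.inv().apply(s["force"]),1),"M",np.round(T0.inv().apply(s["wrist_torque"]),2),"rot",s["tool_rot"]-np.array([3.1415,.4362,-3.0889]))
E
python3 -m creep '[[0,0,0,0,0,0]]'|head -1; python3 mv.py;python3 -m creep '[[0,0,0,0,0,0]]'|head -1; python3 mv.py; python3 -m creep '[[0.0020,0,0.012,0,0,0],[0,0,0.018,0,0,0],[0,0,0,0,0,0],[0,0,0,0,0,0]]'; python3 mv.py
```

```text
time: 11.32
tool-mm from w3 [51.71  0.53  0.34] F tool [0.5 1.1 1.1] M [ 0.02  0.35 -0.02] rot [-6.28273335e+00  1.49363008e-03  8.51845485e-04]
time: 11.45
tool-mm from w3 [52.28  0.61  0.44] F tool [0.5 0.1 1.1] M [ 0.05  0.3  -0.01] rot [-6.28294269e+00  7.84880154e-04  7.29759551e-04]
time: 11.95
tool_pos: [0.5843, -0.0915, 0.1374]
tool_rot: [3.141, 0.436, -3.088]
force: [1.2, -0.6, -0.6]
width: 0.0545
grip_force: 64.0
tool-mm from w3 [54.42  0.69 23.3 ] F tool [-0.8 -0.7  1. ] M [-0.03  0.26 -0.01] rot [-0.00016887 -0.0003081   0.00042361]
```

```bash
python3 -m creep '[[-0.0018,-0.0005,0,0,0,0],[0,0,0,0,0,0],[0,0,0,0,0,0],[0,0,0,0,0,0]]'|head -1; python3 mv.py; python3 -m creep '[[0,0,0,0,0,0],[0,0,0,0,0,0]]'|head -1; python3 mv.py
python3 - <<'E'
from h import *
a=snapshot("scene");b=snapshot("top")
A=cv2.resize(a[195:260,230:310],None,fx=5,fy=5,interpolation=cv2.INTER_CUBIC);B=cv2.resize(b[110:175,260:340],None,fx=5,fy=5,interpolation=cv2.INTER_CUBIC)
save(np.hstack([A,B]),"chk.png")
E
```

```text
time: 12.45
tool-mm from w3 [52.72  0.21 22.8 ] F tool [0.3 0.2 0.6] M [0.03 0.24 0.01] rot [-6.28305835e+00  6.63727338e-04  4.03902439e-04]
time: 12.7
tool-mm from w3 [52.79  0.22 22.92] F tool [0.9 0.2 1.3] M [-0.03  0.25 -0.04] rot [9.05020556e-05 4.60281167e-04 4.21715347e-04]
```

View pics/chk.png

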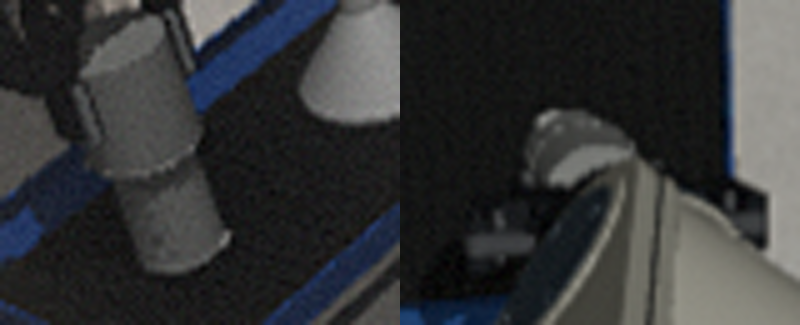

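In the scene crop the middle beaker hangs coaxially over the small one, whose base is at crop (185,265). I'll lower it.

```bash
python3 -m creep '[[0,0,0.008,0,0,0],[0,0,0.008,0,0,0],[0,0,0.008,0,0,0],[0,0,0,0,0,0]]'|head -1; python3 mv.py; python3 -m creep '[[0,0,0.008,0,0,0],[0,0,0.008,0,0,0],[0,0,0.008,0,0,0],[0,0,0,0,0,0]]'|head -1; python3 mv.py
```

```text
time: 13.3
tool-mm from w3 [53.24  0.35 41.6 ] F tool [ 0.4 -0.2  1.5] M [ 0.    0.26 -0.02] rot [-0.00027515 -0.00063729  0.0003677 ]
time: 13.8
tool-mm from w3 [53.1   0.34 59.44] F tool [0.6 0.8 1.3] M [-0.01  0.23 -0.01] rot [-0.00015587 -0.00032669  0.00044169]
```

```bash
python3 -m creep '[[0,0,0.008,0,0,0],[0,0,0.008,0,0,0],[0,0,0.004,0,0,0],[0,0,0,0,0,0]]'|head -1; python3 mv.py; python3 -m creep '[[0,0,0.003,0,0,0],[0,0,0.003,0,0,0],[0,0,0,0,0,0]]'|head -1; python3 mv.py
```

```text
time: 14.3
tool-mm from w3 [52.98  0.27 74.23] F tool [1.  0.3 1.2] M [-0.02  0.32  0.01] rot [-1.12498945e-04 -3.82916518e-05  3.06917805e-04]
time: 14.68
tool-mm from w3 [52.81  0.27 78.54] F tool [ 0.9 -0.2  0.9] M [-0.01  0.21  0.03] rot [5.98290221e-06 3.29276297e-04 4.00885498e-04]
```

```bash
for i in 1 2 3; do python3 -m creep '[[0,0,0.002,0,0,0],[0,0,0,0,0,0]]'|head -1; python3 mv.py; done
```

```text
time: 14.92
tool-mm from w3 [52.79  0.24 79.99] F tool [ 0.4 -0.1  1.4] M [-0.01  0.28  0.01] rot [6.72116879e-05 4.08625279e-04 4.04515597e-04]
time: 15.18
tool-mm from w3 [52.79  0.24 81.51] F tool [ 0.6 -0.1  0.6] M [0.   0.24 0.02] rot [5.22660928e-05 3.76158071e-04 4.17150739e-04]
time: 15.42
tool-mm from w3 [52.79  0.24 83.02] F tool [ 0.1 -0.2  0.6] M [-0.01  0.21 -0.01] rot [3.31013024e-05 3.65308322e-04 4.06483910e-04]
```

```bash
python3 -m creep '[[0,0,0.0015,0,0,0],[0,0,0,0,0,0]]'|head -1; python3 mv.py
```

```text
time: 15.68
tool-mm from w3 [52.79  0.24 84.11] F tool [0.2 0.2 1.5] M [-0.01  0.26  0.  ] rot [6.25667930e-05 3.58508200e-04 4.68724993e-04]
```

```bash
for i in 1 2 3; do python3 -m creep '[[0,0,0.0015,0,0,0],[0,0,0,0,0,0]]'|head -1; python3 mv.py; done
```

```text
time: 15.92
tool-mm from w3 [52.73  0.22 85.11] F tool [ 0.8  0.2 -1.2] M [-0.06  0.3   0.02] rot [-6.28307382e+00  5.76784352e-04  3.77180489e-04]
time: 16.18
tool-mm from w3 [52.64  0.22 85.2 ] F tool [  3.3   1.1 -18.3] M [0.03 0.66 0.01] rot [2.71331973e-05 1.21363338e-03 4.32855765e-04]
time: 16.42
tool-mm from w3 [52.61  0.24 85.32] F tool [  4.7   0.8 -35.1] M [ 0.02  1.05 -0.01] rot [-4.07732959e-05  1.79767168e-03  4.58901762e-04]
```

```bash
python3 -m creep '[[0,0,-0.0018,0,0,0],[0,0,0,0,0,0],[0,0,0,0,0,0]]'|head -1; python3 mv.py; python3 -m creep '[[0,0,0,0,0,0],[0,0,0,0,0,0],[0,0,0,0,0,0],[0,0,0,0,0,0]]' 1; python3 -m creep '[[0,0,-0.02,0,0,0],[0,0,-0.05,0,0,0],[0,0,-0.08,0,0,0],[0,0,-0.06,0,0,0]]'|head -2
python3 - <<'E'
from h import *
np.set_printoptions(precision=4,suppress=True)
a=snapshot("scene");Rr=rackR(.0523);sm=np.array([.6215,-.0918,.0695]);ms=[];Cs=[]
for d in spotter.silhouettes("scene","middle"):
    pr=proj(cam("scene"),sm+Rr@[0,0,.03])[0]
    if np.hypot(*(d["at"]-pr))<20: print(d["p"],d["at"],pr,d["mask"].sum(),fit([cam("scene")],[d["mask"].astype(np.float32)],lambda x:(sm+Rr@[x[0],x[1],0],Rr),[0,0],D["middle"],.004))
y=np.pi+.0523
print(sensors.sense()["tool_pos"])
b=plan([.47,.06,.24],tp(y),5); plan([.4155,.2075,.18],tp(y),3,b)
E
```

```text
time: 16.8
tool-mm from w3 [52.58  0.21 85.2 ] F tool [  2.5  -0.  -17.5] M [0.05 0.69 0.03] rot [5.91496009e-05 1.18479257e-03 3.95097176e-04]
time: 17.3
tool_pos: [0.6124, -0.0904, 0.081]
tool_rot: [3.142, 0.436, -3.088]
force: [0.2, -0.6, 0.9]
width: 0.0855
grip_force: 0.0
time: 17.8
tool_pos: [0.5451, -0.0941, 0.2256]
0.86 [260.1, 231.4] [262.4849 233.0523] 692 (array([ 0.0016, -0.0012]), np.float64(31.9375))
[ 0.5466 -0.0946  0.2285]
t 17.9 [ [0.0151,0.0422,-0.0107,-0.0001,0.0282,0.0001],[0.016,0.0422,-0.0093,-0.0001,0.0282,0.0001],[0.0168,0.0422,-0.0078,-0.0001,0.0282,0.0001],[0.0174,0.0422,-0.0063,-0.0001,0.0282,0.0001],[0.0179,0.0422,-0.0047,-0.0001,0.0282,0.0001] ]
t 17.9 [ [0.0208,0.0667,0.0267,0,0,0],[0.0208,0.0667,0.0267,0,0,0],[0.0208,0.0667,0.0267,0,0,0] ]
```

```bash
python3 -m creep '[[0.0151,0.0422,-0.0107,0,0.0282,0],[0.016,0.0422,-0.0093,0,0.0282,0],[0.0168,0.0422,-0.0078,0,0.0282,0],[0.0174,0.0422,-0.0063,0,0.0282,0],[0.0179,0.0422,-0.0047,0,0.0282,0],[0.0208,0.0667,0.0267,0,0,0],[0.0208,0.0667,0.0267,0,0,0],[0.0208,0.0667,0.0267,0,0,0]]' |head -3
cat > bigl.py <<'E'
from h import *
np.set_printoptions(precision=4,suppress=True)
s=sensors.sense();im=snapshot("wrist");C=cam("wrist",s)
pr=proj(C,[.4155,.2075,.072])[0];print(pr,s["tool_pos"],s["qpos"][5])
for d in spotter.silhouettes("wrist","big"):
    if np.hypot(*(d["at"]-pr))<60:
        print(d["p"],d["at"],fit([C],[d["mask"].astype(np.float32)],lambda x:(np.array([x[0],x[1],0]),np.eye(3)),[.4155,.2075],D["big"]))
E
python3 -m creep '[[0,0,0,0,0,0.059],[0,0,0,0,0,0.059],[0,0,0,0,0,0.059],[0,0,0,0,0,0.059],[0,0,0,0,0,0.059],[0,0,0,0,0,0.059],[0,0,0,0,0,0.059],[0,0,0,0,0,0.059]]'|head -3
python3 bigl.py
python3 - <<'E'
from h import *
plan([.415,.207,.022],tp(np.pi/2+.0523),4)
E
```

```text
time: 18.9
tool_pos: [0.4134, 0.2094, 0.1751]
tool_rot: [3.141, -0.007, -3.089]
time: 19.9
tool_pos: [0.4139, 0.2079, 0.1754]
tool_rot: [-3.134, -0.001, 1.706]
[259.7874 194.4618] [0.4139 0.2079 0.1754] 0.3002753288804853
0.63 [256.1, 181.0] (array([0.4119, 0.2124]), np.float64(260.6875))
t 20.0 [ [-0.0004,0.0007,0.0512,-0.0006,0,0.007],[-0.0003,0.0006,0.0512,-0.0006,0,0.007],[-0.0003,0.0005,0.0512,-0.0006,0,0.007],[-0.0003,0.0004,0.0512,-0.0006,0,0.007] ]
```

```bash
python3 -m creep '[[0.0003,0.0005,0.0512,-0.0006,0,0.007],[0.0003,0.0005,0.0512,-0.0006,0,0.007],[0.0003,0.0005,0.0512,-0.0006,0,0.007],[0.0003,0.0003,0.0512,-0.0006,0,0.007],[0,0,0,0,0,0]]'|head -4
python3 -m creep '[[0,0,0,0,0,0],[0,0,0,0,0,0],[0,0,0,0,0,0],[0,0,0,0,0,0]]' 0.6
python3 -m creep '[[0,0,0,0,0,0],[0,0,0,0,0,0],[0,0,0,0,0,-0.055],[0,0,0,0,0,-0.056],[0,0,0,0,0,-0.056],[0,0,0,0,0,-0.056],[0,0,0,0,0,-0.056],[0,0,0,0,0,-0.056]]' 1 | head -2
python3 -m creep '[[0,0,0,0,0,-0.055],[0,0,0,0,0,-0.055],[0,0,0,0,0,-0.055],[0,0,0,0,0,0],[0,0,0,0,0,0]]'
```

```text
time: 20.62
tool_pos: [0.4127, 0.2079, 0.0203]
tool_rot: [-3.137, 0.002, 1.628]
force: [-0.1, 0.1, 0.1]
time: 21.12
tool_pos: [0.4158, 0.2093, 0.0241]
tool_rot: [3.138, -0.001, 1.625]
force: [-1.3, -0.2, 9.5]
width: 0.0648
grip_force: 67.3
time: 22.12
tool_pos: [0.4148, 0.2088, 0.0227]
time: 22.75
tool_pos: [0.4149, 0.2088, 0.0228]
tool_rot: [3.141, 0.001, -3.092]
force: [-0.1, 0.2, -0.3]
width: 0.0855
grip_force: 0.0
```

```bash
python3 -m creep '[[0,0,0,0,0,0],[0,0,0,0,0,0],[0,0,0,0,0,0],[0,0,0,0,0,0]]' 0.6; python3 -m creep '[[0,0,-0.04,0,0,0],[0,0,-0.08,0,0,0],[0,0,-0.08,0,0,0],[0,0,0,0,0,0]]'|head -3
python3 - <<'E'
from h import *
Rr=rackR(.0523)
# middle stands at: tool release pose mouth. w3 frame -> compute
T0=R.from_euler("xyz",[3.1415,.4362,-3.0889]);w3=np.array([.6238,-.0901,.1815])
rel=w3+T0.apply([.0526,.0002,.0852]);print("tcp at release",rel)
tgt=rel+Rr@[.058,0,.0225-.017+.115]
y=np.pi+.0523;print(tgt)
a=plan([.50,.05,.25],tp(y,-.5),4);plan(tgt,tp(y,-1),4,a)
E
```

```text
time: 23.25
tool_pos: [0.415, 0.2089, 0.0233]
tool_rot: [3.141, 0.002, -3.09]
force: [-1.6, -0.2, 8.1]
width: 0.0653
grip_force: 64.7
time: 23.75
tool_pos: [0.4173, 0.21, 0.1769]
tool_rot: [3.138, 0.01, -3.089]
tcp at release [ 0.61212738 -0.09050745  0.08205442]
[ 0.61376549 -0.0904217   0.21577636]
t 23.75 [ [-0.025,-0.0546,-0.0243,0.0003,-0.0166,0],[-0.0262,-0.0546,-0.023,0.0003,-0.0166,0],[-0.0274,-0.0547,-0.0215,0.0003,-0.0166,0],[-0.0284,-0.0547,-0.02,0.0003,-0.0166,0] ]
t 23.75 [ [-0.0321,-0.0487,0.0188,0,-0.0174,0],[-0.031,-0.0487,0.0205,0,-0.0174,0],[-0.0299,-0.0487,0.0222,0,-0.0174,0],[-0.0286,-0.0487,0.0238,0,-0.0174,0] ]
```

```bash
python3 -m creep '[[-0.025,-0.0546,-0.0243,0,-0.0166,0],[-0.0262,-0.0546,-0.023,0,-0.0166,0],[-0.0274,-0.0547,-0.0215,0,-0.0166,0],[-0.0284,-0.0547,-0.02,0,-0.0166,0],[-0.0321,-0.0487,0.0188,0,-0.0174,0],[-0.031,-0.0487,0.0205,0,-0.0174,0],[-0.0299,-0.0487,0.0222,0,-0.0174,0],[-0.0286,-0.0487,0.0238,0,-0.0174,0]]'
python3 -m creep '[[0,0,0,0,0,0],[0,0,0,0,0,0],[0,0,0,0,0,0],[0,0,0,0,0,0]]'|head -3
python3 - <<'E'
from h import *
np.set_printoptions(precision=4,suppress=True)
s=sensors.sense();im=snapshot("wrist");save(im,"w4.png");print(s["tool_pos"],s["tool_rot"],s["width"])
T=R.from_euler("xyz",s["tool_rot"])
C=cam("wrist",s)
mouth=np.array([.61212738,-.09050745,.08205442])+R.from_euler("xyz",[3.1415,.4362,-3.0889]).apply([.0022,.0009,.017])
foot=mouth+rackR(.0523)@[0,0,.06]
print("foot in tool",T.inv().apply(foot-s["tool_pos"])*1e3,proj(C,foot))
for d in spotter.silhouettes("wrist","middle")[:4]:print(d["p"],d["at"],d["mask"].sum())
E
```

```text
time: 24.75
tool_pos: [0.6113, -0.0925, 0.2081]
tool_rot: [3.14, 0.427, -3.09]
force: [0.7, 1.1, -2.7]
width: 0.0649
grip_force: 67.9
time: 25.25
tool_pos: [0.6115, -0.0904, 0.2106]
tool_rot: [3.141, 0.429, -3.087]
[ 0.6115 -0.0904  0.2106] [ 3.1412  0.4285 -3.0875] 0.0647030286614203
foot in tool [55.3808  0.7959 74.2521] [[254.5371 126.0587]]
0.84 [255.3, 124.0] 5540
0.65 [36.6, 21.2] 3511
0.51 [254.0, 277.5] 26001
```

View pics/w4.png

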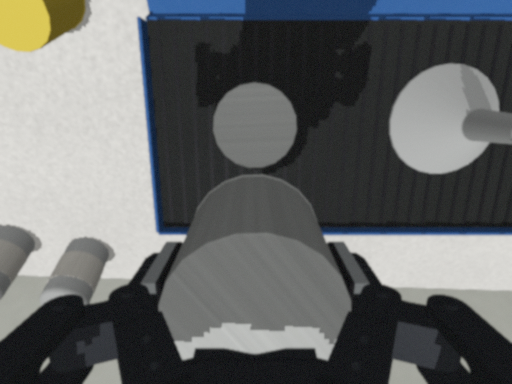

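```bash
python3 -m creep '[[0,0,0.013,0,-0.0025,0.0004],[0,0,0.0137,0,0,0],[0,0,0,0,0,0],[0,0,0,0,0,0],[0,0,0,0,0,0]]'|head -1
sed -i "s/-np.pi\*.8,-np.pi\*.2/-np.pi*.7,-np.pi*.3/; s/,15,45)/,22,70)/" rel.py
python3 - <<'E'
from h import *
np.set_printoptions(precision=5,suppress=True)
s=sensors.sense();im=snapshot("wrist");save(im,"w5.png");print(s["tool_pos"],s["tool_rot"])
T=R.from_euler("xyz",s["tool_rot"])
C=cam("wrist",s)
mouth=np.array([.61212738,-.09050745,.08205442])+R.from_euler("xyz",[3.1415,.4362,-3.0889]).apply([.0022,.0009,.017])
foot=mouth+rackR(.0523)@[0,0,.06]
print("foot in tool",T.inv().apply(foot-s["tool_pos"])*1e3,proj(C,foot))
E
python3 rel.py w4 .06 .055 255 125 .023 .068 .0743
python3 rel.py w5 .06 .055 255 125 .023 .068 .0543
```

```text
time: 25.98
[ 0.62016 -0.09091  0.19245] [ 3.14081  0.43668 -3.08994]
foot in tool [56.12871  1.66867 53.65223] [[256.04817 127.91592]]
inner 72 [55.2187  0.7359] rms mm 0.24511460732314289
inner free depth [55.0949  0.7385 75.805 ]
held 60 [1.8971 0.7027] rms 0.14098645608774207 [[215.60162353515625, 185.77125549316406], [229.98313903808594, 178.1874237060547], [245.69451904296875, 174.0046844482422], [262.12017822265625, 173.18771362304688], [278.080810546875, 177.54034423828125]]
inner 71 [55.9207  1.6081] rms mm 0.2539895982157612
inner free depth [55.8491  1.6109 55.4029]
held 49 [1.9043 0.7502] rms 0.15648353628705328 [[215.60162353515625, 185.77125549316406], [229.89210510253906, 177.95458984375], [245.72373962402344, 174.25296020507812], [276.88983154296875, 176.79042053222656], [291.4598388671875, 184.75999450683594]]
```

```bash
sed -i 's/\[3.1415,.4362,-3.0889\]/[3.1412,.4364,-3.0893]/g; s/\[.6238,-.0901,.1815\]/[.62016,-.09091,.19245]/; s/from w3/from w5/' mv.py
python3 -m creep '[[0.036,0.0006,0,0,0,0],[0.036,0.0005,0,0,0,0],[0,0,0,0,0,0],[0,0,0,0,0,0],[0,0,0,0,0,0],[0,0,0,0,0,0],[0,0,0,0,0,0]]'|head -1; python3 mv.py;python3 -m creep '[[0,0,0.008,0,0,0],[0,0,0.008,0,0,0],[0,0,0,0,0,0],[0,0,0,0,0,0],[0,0,0,0,0,0]]'|head -1; python3 mv.py
```

```text
time: 26.9
tool-mm from w5 [53.78  0.93  0.13] F tool [2.1 0.2 0.8] M [-0.    0.29  0.09] rot [-0.00042375  0.0003453  -0.0005011 ]
time: 27.52
tool-mm from w5 [54.11  0.92 12.05] F tool [ 0.7 -0.1  1.4] M [-0.02  0.31  0.04] rot [-0.00049269  0.00010464 -0.00068768]
```

Aligned at (54.1, 0.9), against a target of (54.0, 0.85). The overlap begins at z ≈ 31, and the mat is at about 90.7.

```bash
python3 -m creep '[[0,0,0.008,0,0,0],[0,0,0.008,0,0,0],[0,0,0.008,0,0,0],[0,0,0,0,0,0]]'|head -1; python3 mv.py; python3 -m creep '[[0,0,0.008,0,0,0],[0,0,0.008,0,0,0],[0,0,0.008,0,0,0],[0,0,0,0,0,0]]'|head -1; python3 mv.py
```

```text
time: 28.02
tool-mm from w5 [54.62  1.05 30.75] F tool [1.2 0.6 2. ] M [-0.05  0.33 -0.04] rot [-0.00093847 -0.00111528 -0.00082653]
time: 28.52
tool-mm from w5 [54.51  1.02 48.64] F tool [-0.4 -0.4  0.8] M [-0.06  0.31 -0.02] rot [-0.00082453 -0.00084142 -0.00078804]
```

```bash
python3 -m creep '[[0,0,0.008,0,0,0],[0,0,0.008,0,0,0],[0,0,0.008,0,0,0],[0,0,0.008,0,0,0],[0,0,0,0,0,0]]'|head -1; python3 mv.py; python3 -m creep '[[0,0,0.003,0,0,0],[0,0,0.002,0,0,0],[0,0,0,0,0,0],[0,0,0,0,0,0]]'|head -1; python3 mv.py
```

```text
time: 29.15
tool-mm from w5 [54.54  1.06 72.64] F tool [-0.2 -0.1  0.7] M [0.04 0.31 0.02] rot [-0.00086828 -0.00089153 -0.00078728]
time: 29.65
tool-mm from w5 [54.08  0.96 75.8 ] F tool [0.1 0.8 1.3] M [-0.02  0.26 -0.02] rot [-0.00047728  0.00012026 -0.00058563]
```

```bash
python3 -m creep '[[0,0,0.004,0,0,0],[0,0,0.004,0,0,0],[0,0,0.004,0,0,0],[0,0,0,0,0,0]]'|head -1; python3 mv.py; for i in 1 2 3; do python3 -m creep '[[0,0,0.002,0,0,0],[0,0,0,0,0,0]]'|head -1; python3 mv.py; done
```

```text
time: 30.15
tool-mm from w5 [54.39  1.02 85.19] F tool [0.7 0.1 1.5] M [0.   0.36 0.04] rot [-0.00072579 -0.00053516 -0.00073894]
time: 30.4
tool-mm from w5 [54.21  0.98 86.45] F tool [ 0.7 -0.6  1.3] M [-0.03  0.27 -0.01] rot [-0.00056818 -0.00011732 -0.00068749]
time: 30.65
tool-mm from w5 [54.23  0.99 87.92] F tool [ 1.  -0.7  0.7] M [-0.03  0.29 -0.  ] rot [-0.00056948 -0.00012672 -0.00066478]
time: 30.9
tool-mm from w5 [54.26  0.97 89.48] F tool [1.3 0.3 1.7] M [-0.    0.29 -0.01] rot [-0.00062459 -0.00020896 -0.00074247]
```

```bash
for i in 1 2; do python3 -m creep '[[0,0,0.0015,0,0,0],[0,0,0,0,0,0]]'|head -1; python3 mv.py; done
```

```text
time: 31.15
tool-mm from w5 [54.15  0.94 90.3 ] F tool [ 1.7  0.3 -3.1] M [-0.02  0.38 -0.04] rot [-0.00056917  0.00012997 -0.00076726]
time: 31.4
tool-mm from w5 [54.15  0.96 90.4 ] F tool [  3.2   0.7 -20.6] M [-0.05  0.76  0.01] rot [-0.00066598  0.00065799 -0.00070762]
```

Contact on the mat at 20 N, at the predicted depth. Hold briefly, release, and withdraw.

```bash
python3 -m creep '[[0,0,0,0,0,0],[0,0,0,0,0,0],[0,0,-0.0004,0,0,0]]'|head -1; python3 mv.py; python3 -m creep '[[0,0,0,0,0,0],[0,0,0,0,0,0],[0,0,0,0,0,0],[0,0,0,0,0,0]]' 1; python3 -m creep '[[0,0,-0.02,0,0,0],[0,0,-0.05,0,0,0],[0,0,-0.08,0,0,0],[0,0,-0.08,0,0,0],[0.03,0,0,0,0,0],[0.03,0,0,0,0,0],[0,0,0,0,0,0]]'|head -2
python3 - <<'E'
from h import *
a=snapshot("scene");save(cv2.resize(a[170:280,190:360],None,fx=4,fy=4,interpolation=cv2.INTER_CUBIC),"end.png")
E
```

```text
time: 31.78
tool-mm from w5 [54.14  0.97 90.35] F tool [  2.2  -0.1 -12.7] M [-0.04  0.55 -0.01] rot [-0.00057842  0.00056907 -0.00066109]
time: 32.28
tool_pos: [0.6097, -0.0904, 0.0866]
tool_rot: [3.141, 0.436, -3.09]
force: [0.1, -0.4, 0.6]
width: 0.0854
grip_force: 0.0
time: 33.15
tool_pos: [0.4946, -0.0963, 0.2235]
```

View pics/end.png

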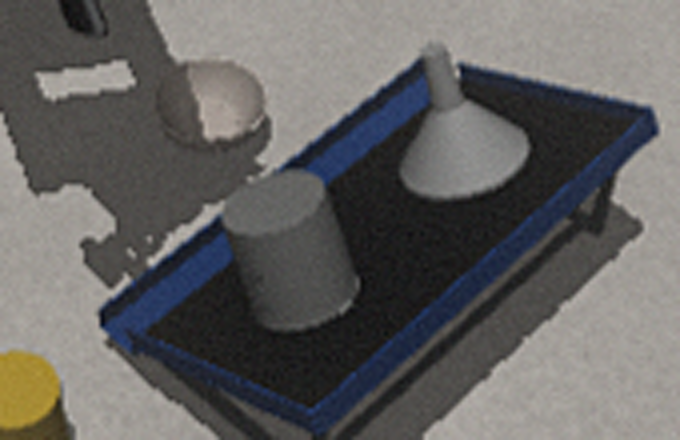

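The big beaker stands flat on the mat at crop (290,250), with its rim on the mat. The funnel and dish are undisturbed and the arm is clear.

```bash
python3 -c "
from station import env
print(env.finish_job())"
```

```text
the job is handed in; nothing more can be done
None
```

The middle beaker is over the small one and the big beaker over both. Each was lowered until its rim met the mat at under about 35 N, then released. The job was handed in at about 33 s, with no verdict returned.

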